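Pack the spindle tester's check kit

TASK

Pack the blue caddy for the spindle tester, everything standing upright on its pocket's floor: the full one of the two identical canisters in the yellow pocket (lift them to feel which is full), the green-marked socket in the white pocket, the green-marked coupling in the orange pocket and the green-marked V-block in the black pocket. The red-marked ones are rejects: leave them standing where they are, and leave the empty canister standing upright on the mat or the bench, outside the caddy.

Things in the scene. Friction and masses are not known exactly. Their poses are not given: they have to be found in the camera images.
- kit_caddy: blue open caddy fixed on the bench, 164 x 164 mm, 22 mm high; origin: centre of its underside, z up. Cross walls 4 mm thick make four 76 mm square pockets, floor at 4 mm. Pocket centres (x, y in its frame, mm): yellow floor (-40, +40), white (-40, -40), orange (+40, +40), black (+40, -40). Beside it lies a grey mat, 3 mm thick, on which all loose things stand upright about 95 mm apart
- canister_1: closed aluminium canister, 52 mm diameter, 85 mm tall, with white paper band and black cap, outwardly identical to the other one. One of the two is full (380 to 520 g), the other empty (75 to 105 g); which is not told. Stands on the mat, where a loose brass nut 16 mm high also lies. Origin: centre of the underside, z up
- canister_2: closed aluminium canister, 52 mm diameter, 85 mm tall, with white paper band and black cap, outwardly identical to the other one. One of the two is full (380 to 520 g), the other empty (75 to 105 g); which is not told. Stands on the mat, where a loose brass nut 16 mm high also lies. Origin: centre of the underside, z up
- socket_green: round steel socket, a plain cylinder 40 mm in diameter and 55 mm tall with a square black hole in its top; the rim of the top and a band round the side are green. About 250 g. Origin: centre of the underside, z up
- socket_red: round steel socket, a plain cylinder 40 mm in diameter and 55 mm tall with a square black hole in its top; the rim of the top and a band round the side are red. About 250 g. Origin: centre of the underside, z up
- coupling_green: steel flanged coupling: flange 54 mm in diameter and 10 mm thick at the bottom, hub 34 mm in diameter above it to 55 mm, round black bore in the top; the flange's upper face and a band round the hub are green. About 240 g. Origin: centre of the underside, z up
- coupling_red: steel flanged coupling: flange 54 mm in diameter and 10 mm thick at the bottom, hub 34 mm in diameter above it to 55 mm, round black bore in the top; the flange's upper face and a band round the hub are red. About 240 g. Origin: centre of the underside, z up
- vblock_green: dark steel V-block 50 mm (x) by 40 mm (y) by 45 mm tall, a V groove 12 mm deep running along y in its top; the two flat lands beside the groove and a stripe on the sides are green. Grip it across y (the flat 40 mm ends). About 350 g. Origin: centre of the underside, z up, x across the groove
- vblock_red: dark steel V-block 50 mm (x) by 40 mm (y) by 45 mm tall, a V groove 12 mm deep running along y in its top; the two flat lands beside the groove and a stripe on the sides are red. Grip it across y (the flat 40 mm ends). About 350 g. Origin: centre of the underside, z up, x across the groove

How it is judged:
By the outcome, as a careful person would: the job done as asked, in the order asked, and still so for the second after the job is handed in, with the robot touching nothing.
It also fails if it takes over 125 s, if anything falls off the work surface, if the arm or the gripper's body presses on something with over 40 N, if the wrist force passes 120 N, or if a joint passes its speed limit or range.

ROBOT

A 6-joint arm with a two-finger parallel gripper is mounted at the origin on the work surface. World frame = base frame: x ahead of the robot, y to its left, z up, the work surface at z = 0. Lengths are in mm, angles in rad, forces in N, time in s.
With the tool pointing down it reaches from about 350 to 975 mm from the base axis. Payload 7.1 kg.
Tool frame: the origin (TCP) lies at the very end of the fingers, on their centre line; the grasp point (between the pads) lies ctrl.hold_point_z behind it (ctrl.hold_point_z is the distance from the TCP to the grasp point, in mm); z points along the fingers, y is the line along which they close (so a half turn about z gives the same grasp; the last joint's range is limited). The gripper opens to 88 mm and grips with 3 to 60 N. Pads are 20 mm wide; open, the fingers measure 115 mm over their backs; the gripper's body (75 mm by 178 mm) begins 61 mm behind the grasp point.
Start: joints at [-1.313, 0.423, 1.63, -0, 1.089, -0.019], TCP at [170.818, -601.187, 222.675] pointing down, gripper open.
Joint ranges: [-3, 3], [-0.9, 2.11], [0.09, 2.58], [-1.31, 4.45], [0.11, 2.69], [-2.54, 2.54]. Speed limits (rad/s): [2.39, 2.39, 3.01, 3.14, 3.14, 3.14].

INTERFACE

Orientations are given as a rotation vector (axis times angle).
In Python, from workcell import ctrl gives the robot as it stands. The module is installed in compiled form; this text tells all that it offers.
- The arm moves only by the shell command python3 -m creep 'ROWS'. ROWS is JSON, a list of rows, each an object with "translation": the shift along the tool's x, y, z in mm, a list of three; "angular": the turn, a rotation vector about the tool's x, y, z in rad, a list of three; "jaw": the opening, from 0 (shut) to 1 (fully open). A call has exactly 8 rows; each row is the pose to reach, as a shift and turn from the pose commanded when the call began, along the tool's axes at that moment; what a row does not reach only later rows make up. A row lasts 1/8 s, in which the tool goes at most 62.5 mm and 10.7 degrees, less where a joint would pass 70% of its speed; a pose out of reach is approached as far as the arm can. A call with a gripper value outside its range is refused whole. The fingers move at their own pace and stop on an object; the grip force is fixed at half the most. Time passes only in rows, so rows that repeat a pose let the fingers close, or fill a call up. It gives the time, the measured TCP pose, the force, the opening and the grip force at its end, in the units of the state.
- ctrl.get_obs(): the state, without advancing time (a new reading comes with each control period).
- ctrl.get_image(name): name is "scene" or "top" or "wrist"; returns the picture (400x640x3 uint8, red, green, blue); there is no depth.
- ctrl.camera_info(name): a dict with "camera_matrix" (3x3 intrinsics, pixels), "world_from_camera" (4x4, takes a point from camera to world coordinates). Camera axes: x right, y up, looking along -z (the intrinsics and any distortion apply to the point x, -y, -z); pixel columns grow to the right and rows downward; lengths in mm; the calibration is good to about 2 mm. A picture is of the moment at which its call begins: read the wrist's pose just before it. camera_info takes no time and is no camera call; for the wrist camera it gives the pose at the moment of the call.
- ctrl.close_job(): hands the job in; it is judged then, once.
Trained networks look in the newest picture that a camera, given by its name, has taken for a name from the list of things; names that differ only in an ending like _2 or _b are one class to them, and where a whole thing is asked for, a point or a joint stands for the part that bears it (a point fixed in the world has none). Each returns a list of dicts, best first, with "score" (0 to 1); they miss things now and then, are a little off and sometimes report something else, mostly with a low value. They report only what shows in the picture. A call takes as long as a camera call.
- ctrl.look_for(camera, label): "rect" ([left, top, right, bottom] in pixels, round what is visible of it).
The state is a dict: "t": time; "qpos": joint angles; "qvel": joint speeds; "joint_torque": joint torques, N m; "ee_pos": TCP position; "orientation": TCP orientation; "ft_force": force on the tool from outside, world axes, zero at the start; "moment": the same for the moment, N m; "width": finger opening in mm; "grasp_force": force on a finger pad.
Only numpy, scipy, OpenCV 4.12 (cv2) and the standard library are available. Lean on these libraries where they do the work, as an engineer would, in place of code of your own. Each camera call takes 0.05 s, during which the arm holds its last target. There are 200 camera calls.

## Working session

There is one attempt and no reset: what is moved stays moved. The work goes in short steps, Python scripts to look and compute and a shell command to move; the robot and the scene stay as the last step left them, time stands still between calls to the robot, and variables do not carry over. Pictures are saved under pics/ and viewed, at most 14 in all, crops included, and the job is handed in when it is done.

```bash
mkdir -p pics
cat > h.py <<'E'
from workcell import ctrl
import numpy as np, cv2
from scipy.spatial.transform import Rotation as R
def px2w(cam,u,v,z,info=None):
    i=info or ctrl.camera_info(cam);K=np.array(i["camera_matrix"]);T=np.array(i["world_from_camera"])
    d=np.linalg.inv(K)@[u,v,1];d=T[:3,:3]@[d[0],-d[1],-d[2]];o=T[:3,3]
    return o+d*(z-o[2])/d[2]
def w2px(cam,p,info=None):
    i=info or ctrl.camera_info(cam);K=np.array(i["camera_matrix"]);T=np.array(i["world_from_camera"])
    c=T[:3,:3].T@(np.array(p)-T[:3,3]);q=K@[c[0],-c[1],-c[2]];return q[:2]/q[2]
def snap(cam,name):
    im=ctrl.get_image(cam);cv2.imwrite(f"pics/{name}.png",cv2.cvtColor(im,cv2.COLOR_RGB2BGR));return im
E
python3 - <<'E'
from h import *
print(ctrl.camera_info("top"));print(ctrl.camera_info("scene")["world_from_camera"]);print(ctrl.get_obs(),ctrl.hold_point_z)
snap("top","t0");snap("scene","s0")
for n,h in [("kit_caddy",22),("canister_1",85),("socket_green",55),("socket_red",55),("coupling_green",55),("coupling_red",55),("vblock_green",45),("vblock_red",45)]:
    for r in ctrl.look_for("top",n)[:4]:
        a=r["rect"];print(n,round(r["score"],2),np.round(a),np.round(px2w("top",(a[0]+a[2])/2,(a[1]+a[3])/2,h/2+3)))
E
```

```text
{'camera_matrix': array([[405.68939115,   0.        , 319.6832191 ],
       [  0.        , 405.68939115, 199.3845384 ],
       [  0.        ,   0.        ,   1.        ]]), 'world_from_camera': array([[ 1.44494738e-02,  9.80553163e-01, -1.95720994e-01,
         3.73519612e+02],
       [-9.99774167e-01,  1.72187849e-02,  1.24550941e-02,
        -7.44431158e+00],
       [ 1.55829596e-02,  1.95496824e-01,  9.80580524e-01,
         8.87035836e+02],
       [ 0.00000000e+00,  0.00000000e+00,  0.00000000e+00,
         1.00000000e+00]])}
[[ 8.04103609e-01 -4.74543566e-01  3.58086289e-01  8.55140814e+02]
 [ 5.94222429e-01  6.59619955e-01 -4.60218665e-01 -4.14523764e+02]
 [-1.78070548e-02  5.82846394e-01  8.12387217e-01  7.79773411e+02]
 [ 0.00000000e+00  0.00000000e+00  0.00000000e+00  1.00000000e+00]]
{'t': 0.0, 'qpos': array([-1.31302354e+00,  4.23846112e-01,  1.63069570e+00, -5.99410564e-07,
        1.08858711e+00, -1.90147858e-02]), 'qvel': array([-0.00054679,  0.00011038,  0.00053731, -0.00190257,  0.0015025 ,
       -0.00018646]), 'joint_torque': array([ 6.63642641e-04, -5.44619036e+01,
[... 262 characters left out ...]
 1.17108947]), 'moment': array([0.03392551, 0.02136928, 0.01644929]), 'grasp_force': 0.0, 'width': 87.87461816633517} 18.700000000000003
kit_caddy 0.61 [340. 166. 429. 260.] [ 519. -161.   14.]
canister_1 0.89 [159. 182. 191. 215.] [538. 287.  46.]
canister_1 0.78 [248. 239. 281. 267.] [428.  94.  46.]
canister_1 0.32 [257. 200. 281. 224.] [513.  88.  46.]
socket_green 0.82 [262. 151. 280. 176.] [623.  89.  30.]
socket_red 0.86 [259. 202. 281. 225.] [512.  87.  30.]
coupling_green 0.96 [212. 192. 238. 220.] [526. 184.  30.]
coupling_red 0.9 [159. 236. 188. 262.] [434. 286.  30.]
vblock_green 0.91 [173. 145. 198. 177.] [626. 277.  26.]
vblock_red 0.66 [338. 167. 428. 254.] [ 523. -156.   26.]
```

Run:
```python
import cv2
a=cv2.imread("pics/t0.png")[120:290,130:450];cv2.imwrite("pics/t0c.png",cv2.resize(a,(800,425),interpolation=cv2.INTER_CUBIC))
```

```text
(no output)
```

View pics/t0c.png

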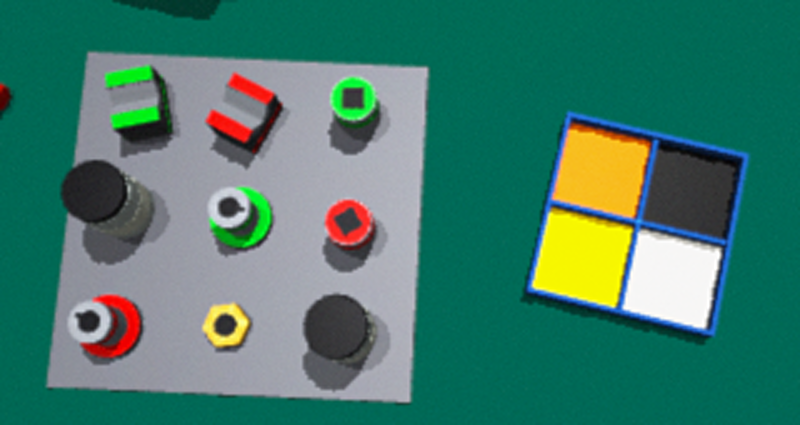

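View pics/s0.png

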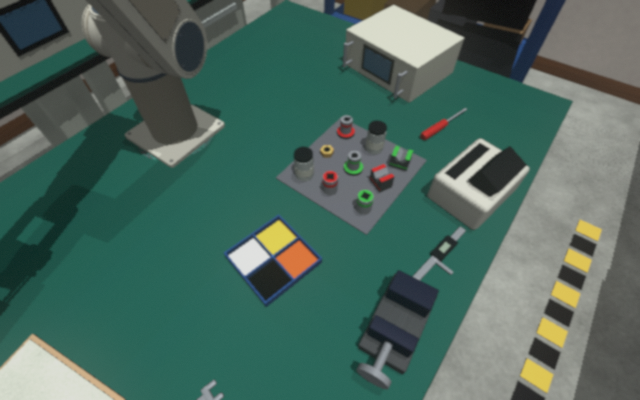

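The top view shows a 3x3 grid of things on the mat, with the caddy to its right. The canister caps are at about (170,196) and (265,251). The "vblock_red" detection was really the caddy; the red V-block is at about (228,165). Next I'll measure the centres by colour.

```bash
cat >> h.py <<'E'
def plan(x,y,z,yaw,o=None):
    "translation (tool axes) and z-turn to bring the TCP to x,y,z; yaw = direction of tool x; half turns allowed"
    o=o or ctrl.get_obs();Rm=R.from_rotvec(o["orientation"]).as_matrix()
    cy=np.arctan2(Rm[1,0],Rm[0,0]);d=(yaw-cy+np.pi/2)%np.pi-np.pi/2
    Rt=R.from_euler("z",cy+d).as_matrix()@np.diag([1,-1,-1])
    print("trans",np.round(Rm.T@(np.array([x,y,z])-o["ee_pos"]),1),"ang",np.round(R.from_matrix(Rm.T@Rt).as_rotvec(),3),"yaw now",round(cy,3),"q6",round(o["qpos"][5],2))
E
python3 - <<'E'
from h import *
im=cv2.imread("pics/t0.png");h=cv2.cvtColor(im,cv2.COLOR_BGR2HSV);info=ctrl.camera_info("top")
W=lambda p,z:px2w("top",p[0],p[1],z,info)[:2]
def comps(m,box,amin=15):
    M=np.zeros(m.shape,np.uint8);x0,y0,x1,y1=box;M[y0:y1,x0:x1]=m[y0:y1,x0:x1]
    return [c for c in cv2.findContours(M*255,cv2.RETR_EXTERNAL,cv2.CHAIN_APPROX_NONE)[0] if cv2.contourArea(c)>amin]
S,V,H=h[...,1],h[...,2],h[...,0]
g=(S>150)&(V>170)&(H>50)&(H<75); r=(S>150)&(V>150)&((H<8)|(H>172)); dk=(V<75)&(S<90); bl=(H>100)&(H<120)&(S>120)&(V>70)
for n,m,box in [("socket_g",g,(255,140,290,180)),("socket_r",r,(255,195,285,225)),("cap1",dk,(150,180,185,212)),("cap2",dk,(248,232,285,266)),("vg",g,(165,140,205,178)),("vr",r,(205,140,245,185)),("coup_g",g,(205,185,245,225)),("coup_r",r,(150,230,195,265)),("caddy",bl,(330,150,450,270))]:
    for c in comps(m,box):
        z={"s":58,"ca":88,"v":48,"co":13,}.get(n[:2] if n[:3] in("cap","cou") else n[0],22)
        if n=="caddy":z=22
        rc=cv2.minAreaRect(c);P=np.array([W(p,z) for p in cv2.boxPoints(rc)])
        print(n,np.round(rc[0],1),np.round(rc[1],1),"ctr",np.round(W(rc[0],z)),"corners",np.round(P).tolist())
E
```

```text
socket_g [270.8 159.3] [15.6 16.3] ctr [624.  87.] corners [[623.0, 111.0], [649.0, 88.0], [625.0, 63.0], [599.0, 87.0]]
socket_r [268.5 208. ] [16. 17.] ctr [519.  88.] corners [[536.0, 106.0], [536.0, 71.0], [502.0, 70.0], [502.0, 105.0]]
cap1 [168.3 198.1] [28.3 25.6] ctr [530. 285.] corners [[548.0, 320.0], [567.0, 274.0], [513.0, 250.0], [494.0, 296.0]]
cap2 [264.3 251.3] [26.2 25.5] ctr [428.  89.] corners [[428.0, 125.0], [463.0, 91.0], [428.0, 54.0], [393.0, 87.0]]
vg [183.3 166.3] [ 5.3 18.2] ctr [608. 274.] corners [[609.0, 294.0], [617.0, 256.0], [606.0, 253.0], [598.0, 291.0]]
vg [180.9 150. ] [ 5.4 18.2] ctr [644. 282.] corners [[645.0, 302.0], [655.0, 265.0], [643.0, 261.0], [634.0, 299.0]]
vr [221. 170.] [17.9  5.4] ctr [601. 193.] corners [[604.0, 213.0], [615.0, 209.0], [598.0, 173.0], [587.0, 178.0]]
vr [229.9 155.2] [17.9  5.4] ctr [634. 176.] corners [[638.0, 196.0], [649.0, 191.0], [631.0, 156.0], [620.0, 161.0]]
coup_g [231.7 206. ] [23.1 11.3] ctr [530. 173.] corners [[554.0, 189.0], [557.0, 165.0], [506.0, 158.0], [503.0, 182.0]]
coup_r [175.1 250.4] [19.9 24.8] ctr [432. 288.] corners [[412.0, 313.0], [463.0, 304.0], [452.0, 262.0], [401.0, 272.0]]
caddy [385.5 209.3] [77.4 74.8] ctr [ 527. -161.] corners [[465.0, -62.0], [627.0, -98.0], [591.0, -264.0], [431.0, -222.0]]
```

Run:
```python
from h import *
plan(428,89,200,0.277)
```

```text
trans [ 436.  -593.6   22.7] ang [-0. -0. -0.] yaw now 0.277 q6 -0.02
```

```bash
python3 -m creep '[{"translation":[436,-594,22],"angular":[0,0,0],"jaw":0.9},{"translation":[436,-594,22],"angular":[0,0,0],"jaw":0.9},{"translation":[436,-594,22],"angular":[0,0,0],"jaw":0.9},{"translation":[436,-594,22],"angular":[0,0,0],"jaw":0.9},{"translation":[436,-594,22],"angular":[0,0,0],"jaw":0.9},{"translation":[436,-594,22],"angular":[0,0,0],"jaw":0.9},{"translation":[436,-594,22],"angular":[0,0,0],"jaw":0.9},{"translation":[436,-594,22],"angular":[0,0,0],"jaw":0.9}]'
python3 -c "
from h import *
plan(428,89,200,0.277)"
```

```text
t: 1.5
ee_pos: [345.8, -131.1, 208.2]
orientation: [3.111, 0.432, 0.002]
ft_force: [1.0, -0.5, -0.8]
width: 79.0
grasp_force: 0.0
trans [ 139.1 -189.4    8.2] ang [ 0.001 -0.001 -0.001] yaw now 0.276 q6 0.9
```

```bash
python3 -m creep '[{"translation":[139,-189,8],"angular":[0,0,0],"jaw":0.9},{"translation":[139,-189,8],"angular":[0,0,0],"jaw":0.9},{"translation":[139,-189,8],"angular":[0,0,0],"jaw":0.9},{"translation":[139,-189,8],"angular":[0,0,0],"jaw":0.9},{"translation":[139,-189,8],"angular":[0,0,0],"jaw":0.9},{"translation":[139,-189,8],"angular":[0,0,0],"jaw":0.9},{"translation":[139,-189,8],"angular":[0,0,0],"jaw":0.9},{"translation":[139,-189,8],"angular":[0,0,0],"jaw":0.9}]'
python3 - <<'E'
from h import *
plan(428,89,34,0.277)
I=ctrl.camera_info("wrist");snap("wrist","w1")
for n,h in [("canister_1",88),("socket_red",58),("socket_green",58),("coupling_green",58)]:
    for r in ctrl.look_for("wrist",n)[:2]:
        a=r["rect"];print(n,round(r["score"],2),np.round(a),np.round(px2w("wrist",(a[0]+a[2])/2,(a[1]+a[3])/2,h,I)))
print(I)
E
```

```text
t: 2.5
ee_pos: [427.0, 86.0, 199.9]
orientation: [3.112, 0.43, 0.0]
ft_force: [0.1, -0.3, -0.8]
width: 78.6
grasp_force: 0.0
trans [  1.7  -2.7 165.9] ang [ 0.    -0.    -0.002] yaw now 0.275 q6 1.47
canister_1 0.9 [292. 148. 342. 207.] [438.  91.  88.]
canister_1 0.86 [ 88.   2. 196.  56.] [522. 269.  88.]
socket_red 0.8 [323.  72. 365. 118.] [519.  87.  58.]
socket_green 0.61 [353.   3. 389.  23.] [595.  84.  58.]
coupling_green 0.92 [231.  32. 281.  88.] [527. 178.  58.]
{'camera_matrix': array([[291.70795892,   0.        , 320.19377723],
       [  0.        , 291.70795892, 191.44839014],
       [  0.        ,   0.        ,   1.        ]]), 'world_from_camera': array([[ 2.72030329e-01,  9.30546630e-01,  2.45117257e-01,
         4.95040020e+02],
       [-9.62288304e-01,  2.62832537e-01,  7.01446817e-02,
         1.04887066e+02],
       [ 8.48106457e-04, -2.54954951e-01,  9.66952560e-01,
         3.61845090e+02],
       [ 0.00000000e+00,  0.00000000e+00,  0.00000000e+00,
         1.00000000e+00]])}
```

View pics/w1.png

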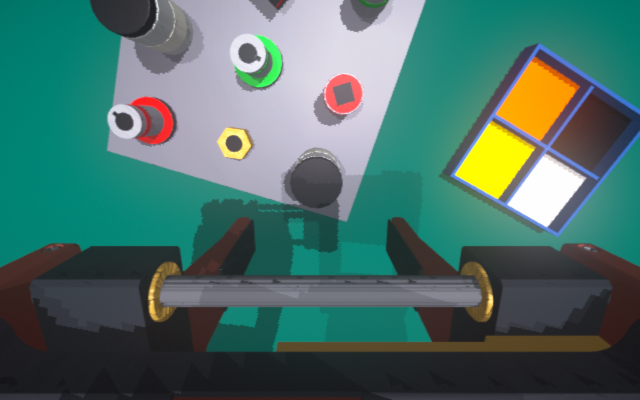

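The cap in the wrist image is at about (316,183), and the caddy's outer top corners are at about (540,44), (452,178) and (558,233).

Run:
```python
from h import *
for n,u,v,z in [("cap",316,183,88),("cap1",121,14,88),("hubg",248,53,58),("sr",344,94,58),("c1",540,44,22),("c2",452,177,22),("c3",558,233,22)]: print(n,np.round(px2w("wrist",u,v,z),1))
```

```text
cap [432.8  91.9  88. ]
cap1 [528.  287.8  88. ]
hubg [531.2 187.4  58. ]
sr [520.7  88.1  58. ]
c1 [629.  -99.7  22. ]
c2 [469.  -65.1  22. ]
c3 [ 438.7 -220.4   22. ]
```

```bash
python3 -m creep '[{"translation":[5,-4,50],"angular":[0,0,0],"jaw":0.9},{"translation":[5,-4,90],"angular":[0,0,0],"jaw":0.9},{"translation":[5,-4,125],"angular":[0,0,0],"jaw":0.9},{"translation":[5,-4,150],"angular":[0,0,0],"jaw":0.9},{"translation":[5,-4,165],"angular":[0,0,0],"jaw":0.9},{"translation":[5,-4,165],"angular":[0,0,0],"jaw":0.5},{"translation":[5,-4,165],"angular":[0,0,0],"jaw":0.5},{"translation":[5,-4,165],"angular":[0,0,0],"jaw":0.5}]'
python3 -m creep '[{"translation":[0,0,0],"angular":[0,0,0],"jaw":0.5},{"translation":[0,0,0],"angular":[0,0,0],"jaw":0.5},{"translation":[0,0,-20],"angular":[0,0,0],"jaw":0.5},{"translation":[0,0,-40],"angular":[0,0,0],"jaw":0.5},{"translation":[0,0,-60],"angular":[0,0,0],"jaw":0.5},{"translation":[0,0,-60],"angular":[0,0,0],"jaw":0.5},{"translation":[0,0,-60],"angular":[0,0,0],"jaw":0.5},{"translation":[0,0,-60],"angular":[0,0,0],"jaw":0.5}]'
python3 -c "
from h import *
plan(503,-115,130,0.277)"
```

```text
t: 3.75
ee_pos: [431.7, 92.3, 35.7]
orientation: [-3.111, -0.433, -0.003]
ft_force: [-0.1, -1.0, 0.6]
width: 52.1
grasp_force: 0.3
t: 4.75
ee_pos: [430.4, 92.1, 94.0]
orientation: [3.111, 0.433, -0.002]
ft_force: [-0.1, -0.4, -1.2]
width: 51.9
grasp_force: 30.0
trans [ 13.2 219.  -36. ] ang [-0.     0.001 -0.   ] yaw now 0.277 q6 1.48
```

The load reading is about 1 N, so this canister is empty. I'll put it back where it stood and go to the other one.

```bash
python3 -m creep '[{"translation":[0,0,25],"angular":[0,0,0],"jaw":0.5},{"translation":[0,0,45],"angular":[0,0,0],"jaw":0.5},{"translation":[0,0,55],"angular":[0,0,0],"jaw":0.5},{"translation":[0,0,60],"angular":[0,0,0],"jaw":0.5},{"translation":[0,0,60],"angular":[0,0,0],"jaw":0.5},{"translation":[0,0,60],"angular":[0,0,0],"jaw":0.9},{"translation":[0,0,60],"angular":[0,0,0],"jaw":0.9},{"translation":[0,0,60],"angular":[0,0,0],"jaw":0.9}]'
python3 -m creep '[{"translation":[0,0,0],"angular":[0,0,0],"jaw":0.9},{"translation":[0,0,0],"angular":[0,0,0],"jaw":0.9},{"translation":[0,0,-60],"angular":[0,0,0],"jaw":0.9},{"translation":[0,0,-120],"angular":[0,0,0],"jaw":0.9},{"translation":[0,0,-120],"angular":[0,0,0],"jaw":0.9},{"translation":[0,0,-120],"angular":[0,0,0],"jaw":0.9},{"translation":[0,0,-120],"angular":[0,0,0],"jaw":0.9},{"translation":[0,0,-120],"angular":[0,0,0],"jaw":0.9}]'
python3 -c "
from h import *
plan(529,287,154,0.277)"
```

```text
t: 5.75
ee_pos: [431.1, 92.2, 34.9]
orientation: [-3.112, -0.433, -0.0]
ft_force: [0.4, -0.3, -1.0]
width: 77.0
grasp_force: 0.0
t: 6.75
ee_pos: [430.1, 92.0, 153.5]
orientation: [3.111, 0.433, -0.004]
ft_force: [0.1, 0.1, -0.6]
width: 79.2
grasp_force: 0.0
trans [ 148.4 -160.5   -0.9] ang [-0.     0.003 -0.   ] yaw now 0.277 q6 1.48
```

```bash
python3 -m creep '[{"translation":[148,-160,0],"angular":[0,0,0],"jaw":0.9},{"translation":[148,-160,0],"angular":[0,0,0],"jaw":0.9},{"translation":[148,-160,0],"angular":[0,0,0],"jaw":0.9},{"translation":[148,-160,0],"angular":[0,0,0],"jaw":0.9},{"translation":[148,-160,0],"angular":[0,0,0],"jaw":0.9},{"translation":[148,-160,0],"angular":[0,0,0],"jaw":0.9},{"translation":[148,-160,0],"angular":[0,0,0],"jaw":0.9},{"translation":[148,-160,0],"angular":[0,0,0],"jaw":0.9}]'
python3 - <<'E'
from h import *
print(ctrl.get_obs()["ee_pos"])
snap("wrist","w2");I=ctrl.camera_info("wrist")
for n,h in [("canister_1",88)]:
    for r in ctrl.look_for("wrist",n)[:2]: print(r, np.round(px2w("wrist",(r["rect"][0]+r["rect"][2])/2,(r["rect"][1]+r["rect"][3])/2,h,I)))
E
```

```text
t: 7.75
ee_pos: [529.4, 285.6, 154.9]
orientation: [3.112, 0.432, -0.0]
ft_force: [-0.4, 0.3, 0.0]
width: 78.9
grasp_force: 0.0
[529.38638876 285.56729767 154.89778941]
{'rect': [288.4, 150.1, 350.7, 219.7], 'score': 0.74} [545. 290.  88.]
```

View pics/w2.png

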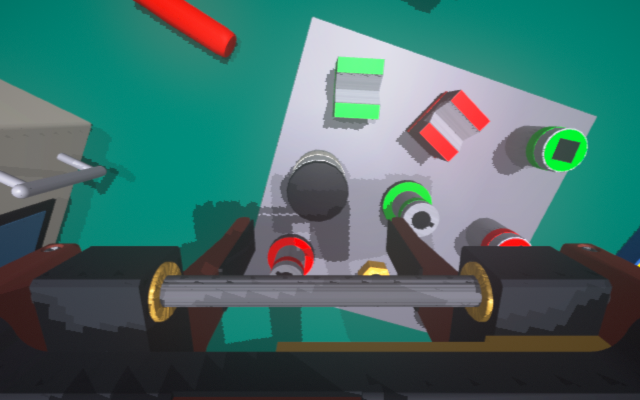

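The wrist view shows the cap at (318,190), the green socket top at (564,150), the coupling hub at (424,219), and the V-block lands spanning x 335–383, y 57–119.

Run:
```python
from h import *
for n,u,v,z in [("cap",318,190,88),("sg",564,150,58),("hubg",424,219,58),("vg1",336,57,48),("vg2",384,59,48),("vg3",335,118,48),("vg4",381,120,48)]: print(n,np.round(px2w("wrist",u,v,z),1))
p=px2w("wrist",318,190,88); plan(p[0],p[1],35,0.277)
```

```text
cap [540.2 290.3  88. ]
sg [627.4  88.7  58. ]
hubg [532.8 184.7  58. ]
vg1 [646.8 304.7  48. ]
vg2 [656.5 264.9  48. ]
vg3 [598.4 291.2  48. ]
vg4 [608. 251.  48.]
trans [ 11.4  -1.3 120. ] ang [-0.    -0.    -0.001] yaw now 0.276 q6 1.77
```

```bash
python3 -m creep '[{"translation":[7,-1,40],"angular":[0,0,0],"jaw":0.9},{"translation":[7,-1,70],"angular":[0,0,0],"jaw":0.9},{"translation":[7,-1,95],"angular":[0,0,0],"jaw":0.9},{"translation":[7,-1,110],"angular":[0,0,0],"jaw":0.9},{"translation":[7,-1,120],"angular":[0,0,0],"jaw":0.9},{"translation":[7,-1,120],"angular":[0,0,0],"jaw":0.5},{"translation":[7,-1,120],"angular":[0,0,0],"jaw":0.5},{"translation":[7,-1,120],"angular":[0,0,0],"jaw":0.5}]'
python3 -m creep '[{"translation":[0,0,0],"angular":[0,0,0],"jaw":0.5},{"translation":[0,0,0],"angular":[0,0,0],"jaw":0.5},{"translation":[0,0,-40],"angular":[0,0,0],"jaw":0.5},{"translation":[0,0,-80],"angular":[0,0,0],"jaw":0.5},{"translation":[0,0,-105],"angular":[0,0,0],"jaw":0.5},{"translation":[0,0,-105],"angular":[0,0,0],"jaw":0.5},{"translation":[0,0,-105],"angular":[0,0,0],"jaw":0.5},{"translation":[0,0,-105],"angular":[0,0,0],"jaw":0.5}]'
python3 -c "
from h import *
o=ctrl.get_obs();print(o['moment'],o['ft_force'])
plan(503,-115,140,0.277)"
```

```text
t: 8.85
ee_pos: [536.6, 289.8, 35.6]
orientation: [-3.111, -0.433, -0.002]
ft_force: [-2.3, 7.2, 4.3]
width: 52.3
grasp_force: 3.7
t: 9.85
ee_pos: [535.0, 288.8, 137.9]
orientation: [3.111, 0.433, -0.005]
ft_force: [0.5, -0.2, -5.4]
width: 51.9
grasp_force: 30.0
[-0.00643517 -0.02970862 -0.01748477] [ 0.53431967 -0.17368215 -5.37899978]
trans [-141.1  379.7   -1.4] ang [ 0.001  0.003 -0.   ] yaw now 0.277 q6 1.77
```

5.4 N: this one is full. Moving it to the caddy.

```bash
python3 -m creep '[{"translation":[-143,379,-5],"angular":[0,0,0],"jaw":0.5},{"translation":[-143,379,-5],"angular":[0,0,0],"jaw":0.5},{"translation":[-143,379,-5],"angular":[0,0,0],"jaw":0.5},{"translation":[-143,379,-5],"angular":[0,0,0],"jaw":0.5},{"translation":[-143,379,-5],"angular":[0,0,0],"jaw":0.5},{"translation":[-143,379,-5],"angular":[0,0,0],"jaw":0.5},{"translation":[-143,379,-5],"angular":[0,0,0],"jaw":0.5},{"translation":[-143,379,-5],"angular":[0,0,0],"jaw":0.5}]'
python3 - <<'E'
from h import *
plan(500.5,-113,36,0.277)
I=ctrl.camera_info("wrist");snap("wrist","w3")
T=ctrl.camera_info("top")
E
```

```text
t: 10.85
ee_pos: [501.4, -116.2, 143.9]
orientation: [-3.112, -0.428, 0.002]
ft_force: [-0.1, 0.3, -4.4]
width: 51.6
grasp_force: 30.0
trans [ 1.000e-01 -3.300e+00  1.079e+02] ang [-0.     0.001 -0.004] yaw now 0.273 q6 1.05
```

View pics/w3.png

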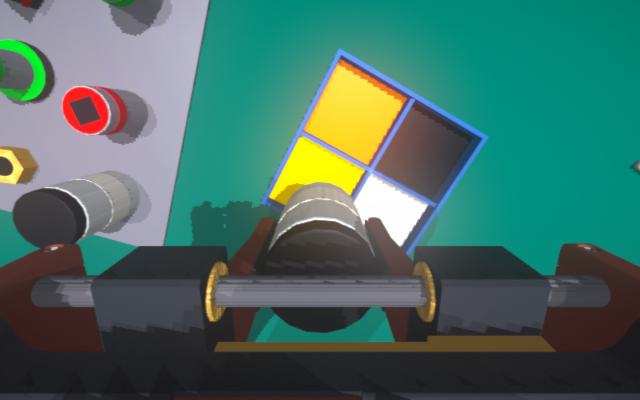

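The caddy's corners are at (340,50), (487,137) and (263,203), and the crossing of its walls is at (373,172).

Run:
```python
from h import *
I=ctrl.camera_info("wrist")
P=[px2w("wrist",u,v,22,I)[:2] for u,v in [(340,50),(487,137),(263,203),(373,172)]]
print(np.round(P,1)); a=P[0]-P[2];b=P[0]-P[1]
print(np.linalg.norm(a),np.arctan2(a[1],a[0]),np.linalg.norm(b),np.arctan2(-b[0],b[1]),(P[1]+P[2])/2)
# canister axis in the grasp: predicted circle of cap in the picture for centring offsets
o=ctrl.get_obs()["ee_pos"]
```

```text
[[ 627.7  -98.1]
 [ 592.7 -255.8]
 [ 469.8  -63.8]
 [ 530.6 -161.4]]
161.57238651801777 -0.21364774613446688 161.54967871100962 -0.2182358436429616 [ 531.25251967 -159.82698306]
```

```bash
python3 -m creep '[{"translation":[0,-3,30],"angular":[0,0,0],"jaw":0.5},{"translation":[0,-3,60],"angular":[0,0,0],"jaw":0.5},{"translation":[0,-3,80],"angular":[0,0,0],"jaw":0.5},{"translation":[0,-3,92],"angular":[0,0,0],"jaw":0.5},{"translation":[0,-3,100],"angular":[0,0,0],"jaw":0.5},{"translation":[0,-3,104],"angular":[0,0,0],"jaw":0.5},{"translation":[0,-3,106],"angular":[0,0,0],"jaw":0.5},{"translation":[0,-3,106],"angular":[0,0,0],"jaw":0.5}]'
python3 -c "
from h import *
plan(500.5,-113.4,36.6,0.277)"
```

```text
t: 11.9
ee_pos: [501.5, -111.4, 39.1]
orientation: [3.111, 0.433, 0.001]
ft_force: [-0.1, 0.0, -6.2]
width: 51.1
grasp_force: 30.0
trans [-1.5  1.6  2.5] ang [ 0.    -0.001 -0.   ] yaw now 0.277 q6 1.05
```

```bash
python3 -m creep '[{"translation":[-1,1.5,2],"angular":[0,0,0],"jaw":0.5},{"translation":[-1,1.5,3],"angular":[0,0,0],"jaw":0.5},{"translation":[-1,1.5,3],"angular":[0,0,0],"jaw":0.5},{"translation":[-1,1.5,3],"angular":[0,0,0],"jaw":0.5},{"translation":[-1,1.5,3],"angular":[0,0,0],"jaw":0.72},{"translation":[-1,1.5,3],"angular":[0,0,0],"jaw":0.72},{"translation":[-1,1.5,3],"angular":[0,0,0],"jaw":0.72},{"translation":[-1,1.5,3],"angular":[0,0,0],"jaw":0.72}]'
python3 -m creep '[{"translation":[0,0,0],"angular":[0,0,0],"jaw":0.72},{"translation":[0,0,-20],"angular":[0,0,0],"jaw":0.72},{"translation":[0,0,-80],"angular":[0,0,0],"jaw":0.72},{"translation":[0,0,-110],"angular":[0,0,0],"jaw":0.72},{"translation":[0,0,-110],"angular":[0,0,0],"jaw":0.72},{"translation":[0,0,-110],"angular":[0,0,0],"jaw":0.72},{"translation":[0,0,-110],"angular":[0,0,0],"jaw":0.72},{"translation":[0,0,-110],"angular":[0,0,0],"jaw":0.72}]'
python3 -c "
from h import *
plan(626,88.5,140,0.277)"
```

```text
t: 12.9
ee_pos: [500.7, -113.1, 35.7]
orientation: [-3.112, -0.433, -0.0]
ft_force: [-0.5, -0.7, -0.1]
width: 63.1
grasp_force: 0.0
t: 13.9
ee_pos: [500.0, -112.9, 144.6]
orientation: [-3.111, -0.433, 0.003]
ft_force: [0.6, 0.2, 0.7]
width: 62.9
grasp_force: 0.0
trans [ 176.2 -159.3    4.5] ang [-0.001  0.002 -0.   ] yaw now 0.277 q6 1.05
```

```bash
python3 -m creep '[{"translation":[176,-159,4],"angular":[0,0,0],"jaw":0.75},{"translation":[176,-159,4],"angular":[0,0,0],"jaw":0.75},{"translation":[176,-159,4],"angular":[0,0,0],"jaw":0.75},{"translation":[176,-159,4],"angular":[0,0,0],"jaw":0.75},{"translation":[176,-159,4],"angular":[0,0,0],"jaw":0.75},{"translation":[176,-159,4],"angular":[0,0,0],"jaw":0.75},{"translation":[176,-159,4],"angular":[0,0,0],"jaw":0.75},{"translation":[176,-159,4],"angular":[0,0,0],"jaw":0.75}]'
python3 -c "
from h import *
snap('wrist','w4')
for r in ctrl.look_for('wrist','socket_green')[:2]: print(r)
plan(626,88.5,20,0.277)"
```

```text
t: 14.9
ee_pos: [626.1, 86.8, 141.8]
orientation: [3.112, 0.431, -0.0]
ft_force: [-0.2, -0.2, -0.5]
width: 65.6
grasp_force: 0.0
trans [ -0.   -1.4 122. ] ang [ 0.    -0.    -0.001] yaw now 0.276 q6 1.41
```

View pics/w4.png

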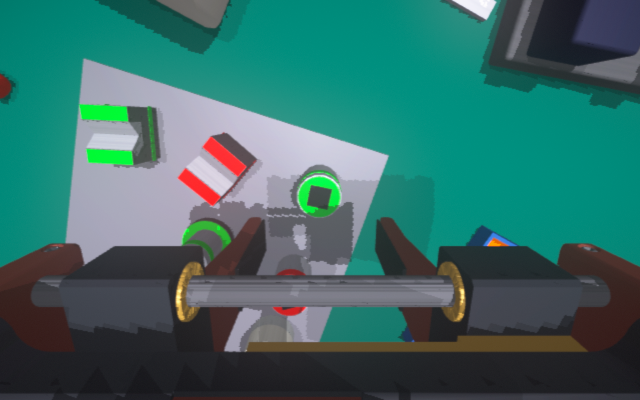

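The socket top is at (319,195), midway between the finger tips (x≈252 and 385). Descending.

```bash
python3 -c "
from h import *
p=px2w('wrist',319,195,58);print(p)"
python3 -m creep '[{"translation":[1,-1,40],"angular":[0,0,0],"jaw":0.75},{"translation":[1,-1,75],"angular":[0,0,0],"jaw":0.75},{"translation":[1,-1,100],"angular":[0,0,0],"jaw":0.75},{"translation":[1,-1,115],"angular":[0,0,0],"jaw":0.75},{"translation":[1,-1,121],"angular":[0,0,0],"jaw":0.75},{"translation":[1,-1,121],"angular":[0,0,0],"jaw":0.4},{"translation":[1,-1,121],"angular":[0,0,0],"jaw":0.4},{"translation":[1,-1,121],"angular":[0,0,0],"jaw":0.4}]'
python3 -m creep '[{"translation":[0,0,0],"angular":[0,0,0],"jaw":0.4},{"translation":[0,0,0],"angular":[0,0,0],"jaw":0.4},{"translation":[0,0,-40],"angular":[0,0,0],"jaw":0.4},{"translation":[0,0,-80],"angular":[0,0,0],"jaw":0.4},{"translation":[0,0,-110],"angular":[0,0,0],"jaw":0.4},{"translation":[0,0,-110],"angular":[0,0,0],"jaw":0.4},{"translation":[0,0,-110],"angular":[0,0,0],"jaw":0.4},{"translation":[0,0,-110],"angular":[0,0,0],"jaw":0.4}]'
python3 -c "
from h import *
plan(483.4,-191.5,130,0.277)"
```

```text
[628.67749941  88.37338528  58.        ]
t: 16.0
ee_pos: [627.9, 89.3, 21.6]
orientation: [3.111, 0.433, 0.002]
ft_force: [-0.8, -0.4, 2.7]
width: 39.9
grasp_force: 30.4
t: 17.0
ee_pos: [626.0, 89.1, 128.8]
orientation: [-3.111, -0.433, 0.005]
ft_force: [-0.7, 0.6, -2.4]
width: 39.4
grasp_force: 30.0
trans [-213.9  230.9   -0.7] ang [-0.001  0.003 -0.   ] yaw now 0.277 q6 1.42
```

```bash
python3 -m creep '[{"translation":[-214,231,-4],"angular":[0,0,0],"jaw":0.4},{"translation":[-214,231,-4],"angular":[0,0,0],"jaw":0.4},{"translation":[-214,231,-4],"angular":[0,0,0],"jaw":0.4},{"translation":[-214,231,-4],"angular":[0,0,0],"jaw":0.4},{"translation":[-214,231,-4],"angular":[0,0,0],"jaw":0.4},{"translation":[-214,231,-4],"angular":[0,0,0],"jaw":0.4},{"translation":[-214,231,-4],"angular":[0,0,0],"jaw":0.4},{"translation":[-214,231,-4],"angular":[0,0,0],"jaw":0.4}]'
python3 -c "
from h import *
plan(483.4,-191.5,22.6,0.277)"
```

```text
t: 18.0
ee_pos: [484.9, -190.4, 134.3]
orientation: [-3.111, -0.436, 0.001]
ft_force: [0.3, -0.1, -2.5]
width: 39.4
grasp_force: 30.0
trans [ -1.7   0.8 111.7] ang [-0.001  0.     0.001] yaw now 0.278 q6 0.9
```

```bash
python3 -m creep '[{"translation":[-1,0,40],"angular":[0,0,0],"jaw":0.4},{"translation":[-1,0,70],"angular":[0,0,0],"jaw":0.4},{"translation":[-1,0,90],"angular":[0,0,0],"jaw":0.4},{"translation":[-1,0,100],"angular":[0,0,0],"jaw":0.4},{"translation":[-1,0,105],"angular":[0,0,0],"jaw":0.4},{"translation":[-1,0,109],"angular":[0,0,0],"jaw":0.4},{"translation":[-1,0,109],"angular":[0,0,0],"jaw":0.4},{"translation":[-1,0,109],"angular":[0,0,0],"jaw":0.4}]'
python3 -c "
from h import *
plan(483.4,-191.5,22.6,0.277)"
```

```text
t: 19.0
ee_pos: [483.8, -191.9, 26.2]
orientation: [3.111, 0.433, 0.001]
ft_force: [-0.4, 0.3, -2.8]
width: 39.6
grasp_force: 30.0
trans [-0.3 -0.5  3.6] ang [ 0.    -0.001 -0.   ] yaw now 0.277 q6 0.89
```

```bash
python3 -m creep '[{"translation":[0,0,2],"angular":[0,0,0],"jaw":0.4},{"translation":[0,0,4],"angular":[0,0,0],"jaw":0.4},{"translation":[0,0,4],"angular":[0,0,0],"jaw":0.4},{"translation":[0,0,4],"angular":[0,0,0],"jaw":0.4},{"translation":[0,0,4],"angular":[0,0,0],"jaw":0.53},{"translation":[0,0,4],"angular":[0,0,0],"jaw":0.53},{"translation":[0,0,4],"angular":[0,0,0],"jaw":0.53},{"translation":[0,0,4],"angular":[0,0,0],"jaw":0.53}]'
python3 -m creep '[{"translation":[0,0,0],"angular":[0,0,0],"jaw":0.53},{"translation":[0,0,-20],"angular":[0,0,0],"jaw":0.53},{"translation":[0,0,-70],"angular":[0,0,0],"jaw":0.53},{"translation":[0,0,-120],"angular":[0,0,0],"jaw":0.53},{"translation":[0,0,-120],"angular":[0,0,0],"jaw":0.6},{"translation":[0,0,-120],"angular":[0,0,0],"jaw":0.6},{"translation":[0,0,-120],"angular":[0,0,0],"jaw":0.6},{"translation":[0,0,-120],"angular":[0,0,0],"jaw":0.6}]'
python3 -c "
from h import *
plan(531.5,185,140,0.277)"
```

```text
t: 20.0
ee_pos: [483.5, -191.7, 21.6]
orientation: [-3.111, -0.433, 0.0]
ft_force: [0.0, 0.3, -0.7]
width: 46.3
grasp_force: 0.0
t: 21.0
ee_pos: [482.8, -191.4, 140.4]
orientation: [-3.11, -0.433, 0.003]
ft_force: [-0.5, 0.0, -0.2]
width: 52.5
grasp_force: 0.0
trans [ 149.7 -348.8    0.7] ang [-0.002  0.002 -0.   ] yaw now 0.277 q6 0.89
```

```bash
python3 -m creep '[{"translation":[150,-349,0],"angular":[0,0,0],"jaw":0.75},{"translation":[150,-349,0],"angular":[0,0,0],"jaw":0.75},{"translation":[150,-349,0],"angular":[0,0,0],"jaw":0.75},{"translation":[150,-349,0],"angular":[0,0,0],"jaw":0.75},{"translation":[150,-349,0],"angular":[0,0,0],"jaw":0.75},{"translation":[150,-349,0],"angular":[0,0,0],"jaw":0.75},{"translation":[150,-349,0],"angular":[0,0,0],"jaw":0.75},{"translation":[150,-349,0],"angular":[0,0,0],"jaw":0.75}]'
python3 -c "
from h import *
snap('wrist','w5')
for r in ctrl.look_for('wrist','coupling_green')[:2]: print(r)
plan(532,186,22,0.277)"
```

```text
t: 22.0
ee_pos: [531.8, 184.7, 140.9]
orientation: [3.111, 0.435, -0.003]
ft_force: [0.2, -0.3, 0.5]
width: 65.6
grasp_force: 0.0
{'rect': [292.2, 158.7, 342.4, 215.6], 'score': 0.57}
trans [  1.   -2.4 119.2] ang [ 0.     0.002 -0.001] yaw now 0.276 q6 1.61
```

View pics/w5.png

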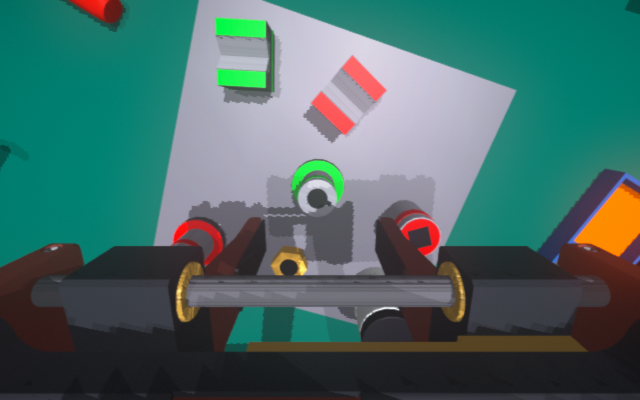

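The hub is centred at (317,198) between the fingers, and the red socket at (420,237) is clear of the right finger. Descending.

```bash
python3 -m creep '[{"translation":[1,-1.5,40],"angular":[0,0,0],"jaw":0.7},{"translation":[1,-1.5,75],"angular":[0,0,0],"jaw":0.7},{"translation":[1,-1.5,100],"angular":[0,0,0],"jaw":0.7},{"translation":[1,-1.5,113],"angular":[0,0,0],"jaw":0.7},{"translation":[1,-1.5,118],"angular":[0,0,0],"jaw":0.7},{"translation":[1,-1.5,118],"angular":[0,0,0],"jaw":0.33},{"translation":[1,-1.5,118],"angular":[0,0,0],"jaw":0.33},{"translation":[1,-1.5,118],"angular":[0,0,0],"jaw":0.33}]'
python3 -m creep '[{"translation":[0,0,0],"angular":[0,0,0],"jaw":0.33},{"translation":[0,0,0],"angular":[0,0,0],"jaw":0.33},{"translation":[0,0,-40],"angular":[0,0,0],"jaw":0.33},{"translation":[0,0,-80],"angular":[0,0,0],"jaw":0.33},{"translation":[0,0,-110],"angular":[0,0,0],"jaw":0.33},{"translation":[0,0,-110],"angular":[0,0,0],"jaw":0.33},{"translation":[0,0,-110],"angular":[0,0,0],"jaw":0.33},{"translation":[0,0,-110],"angular":[0,0,0],"jaw":0.33}]'
python3 -c "
from h import *
plan(578.6,-130.5,130,0.277)"
```

```text
t: 23.1
ee_pos: [533.5, 186.9, 24.5]
orientation: [-3.111, -0.433, -0.002]
ft_force: [-0.4, 2.4, 0.4]
width: 34.9
grasp_force: 0.8
t: 24.1
ee_pos: [531.9, 186.3, 132.0]
orientation: [3.111, 0.433, -0.005]
ft_force: [0.0, 0.5, -2.8]
width: 33.6
grasp_force: 30.0
trans [-41.7 317.5   2.2] ang [ 0.     0.003 -0.   ] yaw now 0.277 q6 1.61
```

```bash
python3 -m creep '[{"translation":[-42,317,-4],"angular":[0,0,0],"jaw":0.33},{"translation":[-42,317,-4],"angular":[0,0,0],"jaw":0.33},{"translation":[-42,317,-4],"angular":[0,0,0],"jaw":0.33},{"translation":[-42,317,-4],"angular":[0,0,0],"jaw":0.33},{"translation":[-42,317,-4],"angular":[0,0,0],"jaw":0.33},{"translation":[-42,317,-4],"angular":[0,0,0],"jaw":0.33},{"translation":[-42,317,-4],"angular":[0,0,0],"jaw":0.33},{"translation":[-42,317,-4],"angular":[0,0,0],"jaw":0.33}]'
python3 -c "
from h import *
plan(578.6,-130.5,28,0.277);snap('wrist','w6')"
```

```text
t: 25.1
ee_pos: [578.6, -128.2, 137.0]
orientation: [-3.11, -0.435, 0.002]
ft_force: [0.5, 0.6, -0.6]
width: 33.5
grasp_force: 30.0
trans [ -0.5   2.3 109. ] ang [-0.001  0.001  0.001] yaw now 0.278 q6 1.05
```

View pics/w6.png

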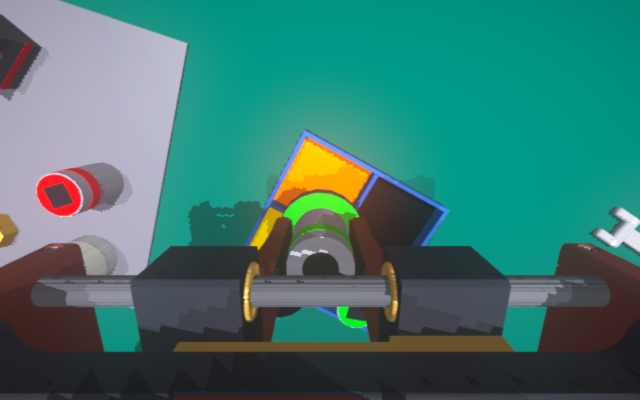

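The coupling is still held, over the orange pocket (around (325,165)). Lowering it.

```bash
python3 -m creep '[{"translation":[0,1,40],"angular":[0,0,0],"jaw":0.33},{"translation":[0,1,70],"angular":[0,0,0],"jaw":0.33},{"translation":[0,1,90],"angular":[0,0,0],"jaw":0.33},{"translation":[0,1,100],"angular":[0,0,0],"jaw":0.33},{"translation":[0,1,105],"angular":[0,0,0],"jaw":0.33},{"translation":[0,1,108],"angular":[0,0,0],"jaw":0.33},{"translation":[0,1,108],"angular":[0,0,0],"jaw":0.33},{"translation":[0,1,108],"angular":[0,0,0],"jaw":0.33}]'
python3 -c "
from h import *
plan(578.6,-130.5,24.6,0.277)"
```

```text
t: 26.15
ee_pos: [579.9, -130.9, 30.3]
orientation: [3.111, 0.433, 0.001]
ft_force: [-0.2, 0.3, -2.3]
width: 33.3
grasp_force: 30.0
trans [-1.2 -0.7  5.7] ang [ 0.    -0.001 -0.   ] yaw now 0.277 q6 1.05
```

```bash
python3 -m creep '[{"translation":[-1,0,2],"angular":[0,0,0],"jaw":0.33},{"translation":[-1,0,4],"angular":[0,0,0],"jaw":0.33},{"translation":[-1,0,5.5],"angular":[0,0,0],"jaw":0.33},{"translation":[-1,0,5.5],"angular":[0,0,0],"jaw":0.33},{"translation":[-1,0,5.5],"angular":[0,0,0],"jaw":0.5},{"translation":[-1,0,5.5],"angular":[0,0,0],"jaw":0.5},{"translation":[-1,0,5.5],"angular":[0,0,0],"jaw":0.5},{"translation":[-1,0,5.5],"angular":[0,0,0],"jaw":0.5}]'
python3 -m creep '[{"translation":[0,0,0],"angular":[0,0,0],"jaw":0.5},{"translation":[0,0,-20],"angular":[0,0,0],"jaw":0.5},{"translation":[0,0,-70],"angular":[0,0,0],"jaw":0.5},{"translation":[0,0,-120],"angular":[0,0,0],"jaw":0.5},{"translation":[0,0,-120],"angular":[0,0,0],"jaw":0.6},{"translation":[0,0,-120],"angular":[0,0,0],"jaw":0.6},{"translation":[0,0,-120],"angular":[0,0,0],"jaw":0.6},{"translation":[0,0,-120],"angular":[0,0,0],"jaw":0.6}]'
python3 -c "
from h import *
plan(627,278,140,0.235)"
```

```text
t: 27.15
ee_pos: [578.6, -131.0, 24.1]
orientation: [-3.111, -0.433, 0.0]
ft_force: [-0.2, 0.1, 0.3]
width: 43.9
grasp_force: 0.0
t: 28.15
ee_pos: [577.8, -130.8, 143.1]
orientation: [-3.111, -0.433, 0.003]
ft_force: [0.1, -0.2, -0.2]
width: 53.0
grasp_force: 0.0
trans [ 159.  -379.8    3.2] ang [-0.001  0.002  0.042] yaw now 0.277 q6 1.05
```

```bash
python3 -m creep '[{"translation":[159,-379,3],"angular":[0,0,0.04],"jaw":0.75},{"translation":[159,-379,3],"angular":[0,0,0.04],"jaw":0.75},{"translation":[159,-379,3],"angular":[0,0,0.04],"jaw":0.75},{"translation":[159,-379,3],"angular":[0,0,0.04],"jaw":0.75},{"translation":[159,-379,3],"angular":[0,0,0.04],"jaw":0.75},{"translation":[159,-379,3],"angular":[0,0,0.04],"jaw":0.75},{"translation":[159,-379,3],"angular":[0,0,0.04],"jaw":0.75},{"translation":[159,-379,3],"angular":[0,0,0.04],"jaw":0.75}]'
python3 -c "
from h import *
plan(627,278,140,0.235);snap('wrist','w7')"
```

```text
t: 29.15
ee_pos: [627.4, 279.6, 140.0]
orientation: [3.119, 0.377, -0.002]
ft_force: [0.2, -0.5, -0.1]
width: 65.9
grasp_force: 0.0
trans [-0.8  1.5  0. ] ang [-0.     0.001  0.005] yaw now 0.24 q6 1.73
```

View pics/w7.png

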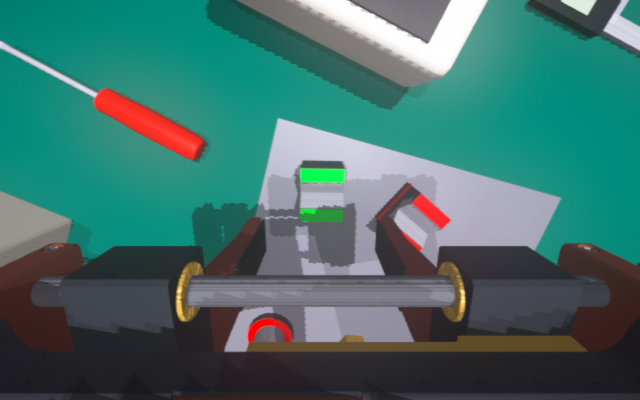

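Green land corners are at (301,168), (346,168), (300,221) and (344,221); the red V-block is to the right, starting around (380,215).

```bash
python3 -c "
from h import *
P=np.array([px2w('wrist',u,v,48)[:2] for u,v in [(301,168),(346,168),(300,221),(344,221)]]);print(P,P.mean(0))
d=P[1]-P[0]+P[3]-P[2];yaw=np.arctan2(d[0],-d[1]);print(yaw)
c=P.mean(0);plan(c[0],c[1],15,yaw)"
```

```text
[[647.45210566 299.6185165 ]
 [656.8538991  261.07691676]
 [598.77633449 289.54850188]
 [608.41498182 249.99234503]] [627.87433027 275.05907004]
0.2391374207303298
trans [  0.2   2.7 125. ] ang [ 0.001  0.002 -0.   ] yaw now 0.239 q6 1.73
```

```bash
python3 -m creep '[{"translation":[0,2,40],"angular":[0,0,0],"jaw":0.66},{"translation":[0,2,75],"angular":[0,0,0],"jaw":0.66},{"translation":[0,2,100],"angular":[0,0,0],"jaw":0.66},{"translation":[0,2,117],"angular":[0,0,0],"jaw":0.66},{"translation":[0,2,124],"angular":[0,0,0],"jaw":0.66},{"translation":[0,2,124],"angular":[0,0,0],"jaw":0.4},{"translation":[0,2,124],"angular":[0,0,0],"jaw":0.4},{"translation":[0,2,124],"angular":[0,0,0],"jaw":0.4}]'
python3 -m creep '[{"translation":[0,0,0],"angular":[0,0,0],"jaw":0.4},{"translation":[0,0,0],"angular":[0,0,0],"jaw":0.4},{"translation":[0,0,-40],"angular":[0,0,0],"jaw":0.4},{"translation":[0,0,-80],"angular":[0,0,0],"jaw":0.4},{"translation":[0,0,-120],"angular":[0,0,0],"jaw":0.4},{"translation":[0,0,-120],"angular":[0,0,0],"jaw":0.4},{"translation":[0,0,-120],"angular":[0,0,0],"jaw":0.4},{"translation":[0,0,-120],"angular":[0,0,0],"jaw":0.4}]'
python3 -c "
from h import *
plan(561.5,-208.6,135,-0.216)"
```

```text
t: 30.2
ee_pos: [629.0, 275.5, 18.3]
orientation: [-3.119, -0.371, -0.002]
ft_force: [-0.2, 0.4, 1.6]
width: 39.6
grasp_force: 30.0
t: 31.2
ee_pos: [627.0, 274.5, 134.8]
orientation: [3.118, 0.371, -0.006]
ft_force: [-1.1, -0.2, -2.6]
width: 39.7
grasp_force: 30.0
trans [-177.   454.3    0.8] ang [0.002 0.004 0.453] yaw now 0.237 q6 1.73
```

```bash
python3 -m creep '[{"translation":[-177,454,0],"angular":[0,0,0.45],"jaw":0.4},{"translation":[-177,454,0],"angular":[0,0,0.45],"jaw":0.4},{"translation":[-177,454,0],"angular":[0,0,0.45],"jaw":0.4},{"translation":[-177,454,0],"angular":[0,0,0.45],"jaw":0.4},{"translation":[-177,454,0],"angular":[0,0,0.45],"jaw":0.4},{"translation":[-177,454,0],"angular":[0,0,0.45],"jaw":0.4},{"translation":[-177,454,0],"angular":[0,0,0.45],"jaw":0.4},{"translation":[-177,454,0],"angular":[0,0,0.45],"jaw":0.4}]'
python3 -c "
from h import *
plan(561.5,-208.6,60,-0.216);snap('wrist','w8')"
```

```text
t: 32.2
ee_pos: [561.5, -209.9, 135.8]
orientation: [-3.123, 0.336, 0.003]
ft_force: [-0.1, -0.2, -3.1]
width: 39.5
grasp_force: 30.0
trans [-0.1 -1.3 75.8] ang [-0.     0.002  0.002] yaw now -0.214 q6 1.41
```

View pics/w8.png

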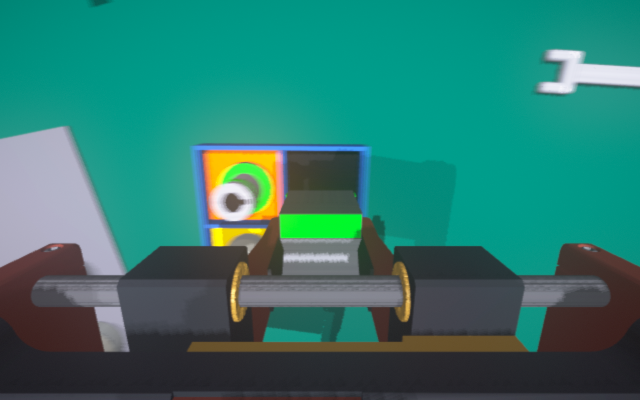

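The V-block is held square to the caddy, whose corners are at (193,146) and (369,147). I'll check the pocket position from these.

```bash
python3 -c "
from h import *
a,b=[px2w('wrist',u,v,22)[:2] for u,v in [(193,146),(369,147)]]
d=b-a;yaw=np.arctan2(d[0],-d[1]);yaw=-np.arctan2(-d[0],-d[1]) if 0 else np.arctan2(d[0],-d[1])
print(a,b,np.linalg.norm(d),yaw)
u=d/np.linalg.norm(d);n=np.array([u[1],-u[0]]);n=n if n[0]<0 else -n
c=b-u*42+n*42;print('black centre',c)
plan(c[0],c[1],60,-0.216)"
```

```text
[ 627.68842287 -107.49428959] [ 591.38372387 -268.76517079] 165.30677025435125 -0.22142510571207327
black centre [ 559.63318126 -218.56653491]
trans [-0.6  3.7 76. ] ang [ 0.002  0.001 -0.   ] yaw now -0.216 q6 1.4
```

The arm was still moving when that picture was taken (it is blurred). I'll descend partway, settle and look again.

```bash
python3 -m creep '[{"translation":[0,0,20],"angular":[0,0,0],"jaw":0.4},{"translation":[0,0,40],"angular":[0,0,0],"jaw":0.4},{"translation":[0,0,60],"angular":[0,0,0],"jaw":0.4},{"translation":[0,0,60],"angular":[0,0,0],"jaw":0.4},{"translation":[0,0,60],"angular":[0,0,0],"jaw":0.4},{"translation":[0,0,60],"angular":[0,0,0],"jaw":0.4},{"translation":[0,0,60],"angular":[0,0,0],"jaw":0.4},{"translation":[0,0,60],"angular":[0,0,0],"jaw":0.4}]'
python3 -c "
from h import *
I=ctrl.camera_info('wrist');im=snap('wrist','w9');np.save('I9.npy',I)
plan(561.5,-208.6,20,-0.216)"
```

```text
t: 33.25
ee_pos: [563.1, -207.8, 77.7]
orientation: [3.124, -0.334, 0.001]
ft_force: [-0.4, -0.2, -3.3]
width: 39.6
grasp_force: 30.0
trans [-1.3  1.1 57.6] ang [ 0.    -0.001  0.003] yaw now -0.213 q6 1.41
```

View pics/w9.png

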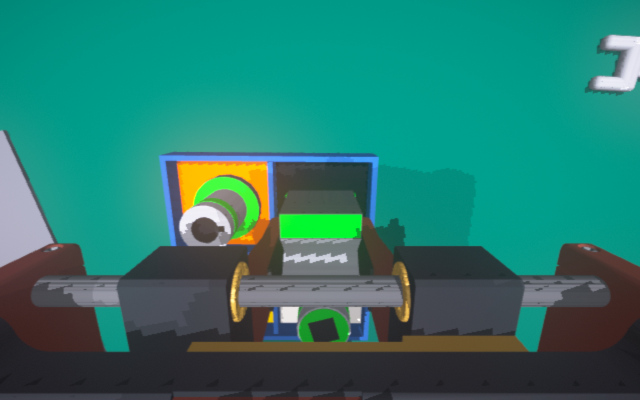

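Settled now: the caddy's far corners are at (160,155) and (378,155), and the green socket is standing in the white pocket at (325,328).

```bash
python3 -c "
from h import *
I=np.load('I9.npy',allow_pickle=True).item()
a,b=[px2w('wrist',u,v,22,I)[:2] for u,v in [(160,155),(378,155)]]
d=b-a;print(a,b,np.linalg.norm(d),np.arctan2(d[0],-d[1]))
u=d/np.linalg.norm(d);n=np.array([u[1],-u[0]]);n=n if n[0]<0 else -n
c=b-u*42+n*42;print('black centre',c);plan(c[0],c[1],30,-0.216)"
```

```text
[628.88522518 -99.51309526] [ 594.50171789 -258.70420992] 162.862016931124 -0.2127211367068225
black centre [ 562.31545612 -208.78382778]
trans [-0.5  1.1 47.6] ang [ 0.    -0.001  0.003] yaw now -0.213 q6 1.41
```

```bash
python3 -m creep '[{"translation":[-0.5,1,10],"angular":[0,0,0],"jaw":0.4},{"translation":[-0.5,1,20],"angular":[0,0,0],"jaw":0.4},{"translation":[-0.5,1,30],"angular":[0,0,0],"jaw":0.4},{"translation":[-0.5,1,40],"angular":[0,0,0],"jaw":0.4},{"translation":[-0.5,1,47],"angular":[0,0,0],"jaw":0.4},{"translation":[-0.5,1,53],"angular":[0,0,0],"jaw":0.4},{"translation":[-0.5,1,53],"angular":[0,0,0],"jaw":0.4},{"translation":[-0.5,1,53],"angular":[0,0,0],"jaw":0.4}]'
python3 -c "
from h import *
plan(562,-208.7,17.5,-0.216)"
```

```text
t: 34.3
ee_pos: [562.4, -208.7, 24.5]
orientation: [3.124, -0.334, 0.001]
ft_force: [-0.0, -0.8, -2.7]
width: 39.8
grasp_force: 30.0
trans [-0.4  0.1  7. ] ang [ 0.    -0.     0.003] yaw now -0.213 q6 1.41
```

```bash
python3 -m creep '[{"translation":[0,0,2],"angular":[0,0,0],"jaw":0.4},{"translation":[0,0,4],"angular":[0,0,0],"jaw":0.4},{"translation":[0,0,5],"angular":[0,0,0],"jaw":0.4},{"translation":[0,0,6],"angular":[0,0,0],"jaw":0.4},{"translation":[0,0,6.5],"angular":[0,0,0],"jaw":0.4},{"translation":[0,0,6.5],"angular":[0,0,0],"jaw":0.4},{"translation":[0,0,6.5],"angular":[0,0,0],"jaw":0.4},{"translation":[0,0,6.5],"angular":[0,0,0],"jaw":0.4}]'
```

```text
t: 35.3
ee_pos: [562.1, -208.6, 19.2]
orientation: [3.124, -0.334, 0.0]
ft_force: [-5.0, 2.5, 11.9]
width: 40.1
grasp_force: 30.0
```

The block is resting on the floor (12 N). Release and retreat.

```bash
python3 -m creep '[{"translation":[0,0,0],"angular":[0,0,0],"jaw":0.51},{"translation":[0,0,0],"angular":[0,0,0],"jaw":0.51},{"translation":[0,0,0],"angular":[0,0,0],"jaw":0.51},{"translation":[0,0,0],"angular":[0,0,0],"jaw":0.51},{"translation":[0,0,-10],"angular":[0,0,0],"jaw":0.51},{"translation":[0,0,-20],"angular":[0,0,0],"jaw":0.51},{"translation":[0,0,-40],"angular":[0,0,0],"jaw":0.51},{"translation":[0,0,-80],"angular":[0,0,0],"jaw":0.51}]'
python3 -m creep '[{"translation":[0,0,-60],"angular":[0,0,0],"jaw":0.6},{"translation":[-60,60,-100],"angular":[0,0,0],"jaw":0.6},{"translation":[-120,120,-100],"angular":[0,0,0],"jaw":0.6},{"translation":[-120,180,-100],"angular":[0,0,0],"jaw":0.6},{"translation":[-120,220,-100],"angular":[0,0,0],"jaw":0.6},{"translation":[-120,220,-100],"angular":[0,0,0],"jaw":0.6},{"translation":[-120,220,-100],"angular":[0,0,0],"jaw":0.6},{"translation":[-120,220,-100],"angular":[0,0,0],"jaw":0.6}]'
python3 - <<'E'
from h import *
snap("top","t9");snap("scene","s9")
a=cv2.imread("pics/t9.png")[120:290,130:450];b=cv2.imread("pics/s9.png")[100:310,210:440]
a=cv2.resize(a,(560,298),interpolation=cv2.INTER_CUBIC);b=cv2.resize(b,(326,298),interpolation=cv2.INTER_CUBIC)
cv2.imwrite("pics/fin.png",cv2.resize(np.hstack([a,b]),(800,270)))
E
```

```text
t: 36.3
ee_pos: [561.3, -208.3, 98.5]
orientation: [-3.123, 0.334, 0.003]
ft_force: [0.4, -0.7, 0.1]
width: 44.4
grasp_force: 0.0
t: 37.3
ee_pos: [398.8, -396.8, 197.8]
orientation: [-3.123, 0.332, 0.0]
ft_force: [1.0, 0.4, 0.8]
width: 52.7
grasp_force: 0.0
```

View pics/fin.png

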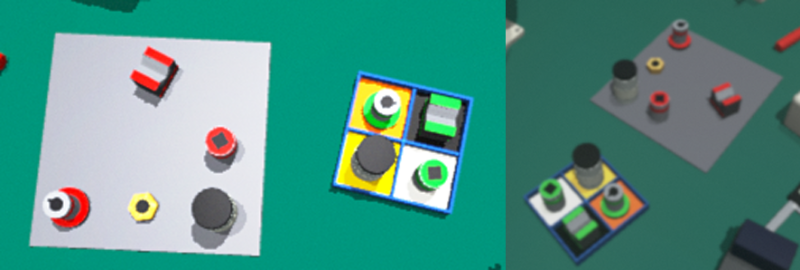

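The four items stand upright in their correct pockets at (375,155), (433,173), (381,108) and (442,117). The rejects, the nut and the empty canister stand where they were on the mat.

```bash
python3 -c "
from workcell import ctrl
print(ctrl.close_job())"
```

```text
the job is handed in; nothing more can be done
None
```

The caddy is packed and handed in at about 37 s: full canister in yellow, then green socket in white, green coupling in orange and green V-block in black, all upright, with the rejects untouched and the empty canister back upright on the mat.

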